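# Set the missing push rivet in the power supply's cover

## Task

One corner of the bench power supply's top cover has no rivet. Take the push rivet with the raised pin out of the tube rack, feel its legs into the empty hole and seat its collar flat on the cover, and only then press its pin down flush with the collar so that it locks. Do not drive the pin before the collar is seated, do not press so hard that the thin cover dents, leave the other things as they stand, and let go of it all at the end.

Things in the scene. Friction and masses are not known exactly. Their poses are not given: they have to be found in the camera images.
- hole (a point): nominal place of the cover's one empty hole: centre of the steel lug under it, at the height of the cover's top face (105 mm). Real hole: round, 13 mm, through the 4 mm sheet, free below. The cover lies with play: its real hole is off this point by up to 4 mm along each of the power supply's x and y, unknown, to be found by feel or sight. The sheet dents above 30 N
- psu: bench power supply, grey box 150 x 190 x 105 mm with its cover, fixed; origin under its centre, x from front panel (dials) to rear, z up. Cover: grey slotted sheet 142 x 182 mm with a hole at each corner, nominally at x +-56, y +-76 mm; three hold set black rivets (26 mm heads, 4 mm high), one, which varies, is empty
- collar (a point): centre of the underside of the push rivet's collar; z up along its pin. Black nylon, 15 g; collar 26 mm wide, 4 mm thick; below it a 12 mm shank 22.4 mm long, the lower 17 mm split into two legs with blunt tips; above it the pin. It hangs upright, with 2 mm of play, in a 16 mm hole of the rack, collar on the rack's top (62 mm up), 72 mm from the next hung thing
- pin_mid (a point): centre of the raised part of the rivet's pin: a plain upright cylinder 9 mm wide that stands 13 mm above the collar's top; it can be gripped by its sides, and it carries the rivet
- pin (a joint): how far the pin is driven: 0 raised (13 mm proud), 0.013 m flush with the collar's top, a hard stop. It resists with 7 N of dry friction (8 N at 15 mm/s), stays where it is left, and spreads the legs evenly as it goes: a rivet with its pin driven no longer enters a hole
- rack: wooden test-tube rack, 76 x 200 x 62 mm high, fixed; origin under its centre, y along its length; two rows of five 16 mm holes 36 mm apart. The row on its -x side carries the rivet, a pinless rivet body and a stopper; the row on its +x side two test tubes
- shell: a rivet body without its pin (26 mm collar with an empty bore, 20 mm shank), useless, hanging in a rack hole; to be left alone
- stopper: black rubber stopper, 23 mm head 12 mm high, hanging in a rack hole; to be left alone
- tube_a: glass test tube 79 mm long, 15 mm wide, in the rack; rises 25 mm above it; to be left alone
- tube_b: a second such test tube in the rack; to be left alone
- flask: closed conical glass flask, 82 mm wide, 108 mm high; to be left alone
- reagent: amber reagent bottle, 54 mm wide, 115 mm high; to be left alone
- driver: screwdriver lying on the bench; to be left alone
- beaker: glass beaker, 60 mm wide, 75 mm high; to be left alone

How it is judged:
By the outcome, as a careful person would: the job done as asked, in the order asked, and still so for the second after the job is handed in, with the robot touching nothing.
It also fails if it takes over 72 s, if anything falls off the work surface, if the arm or the gripper's body presses on something with over 40 N, if the wrist force passes 120 N, or if a joint passes its speed limit or range.

## Robot

A 7-joint arm with a two-finger parallel gripper is mounted at the origin on the work surface. World frame = base frame: x ahead of the robot, y to its left, z up, the work surface at z = 0. Lengths are in mm, angles in rad, forces in N, time in s.
With the tool pointing down it reaches from about 350 to 900 mm from the base axis. Payload 7.2 kg.
Tool frame: the origin (TCP) lies at the very end of the fingers, on their centre line; the grasp point (between the pads) lies 19 mm behind it (robot.grip_point_offset is the distance from the TCP to the grasp point, in mm); x points along the fingers, y is the direction in which the jaws open and shut, and the axes are right-handed (so a half turn about x gives the same grasp; the last joint's range is limited). The gripper opens to 85 mm and grips with 20 to 120 N. Pads are 22 mm wide; open, the fingers measure 114 mm over their backs; the gripper's body (76 mm by 85 mm) begins 54 mm behind the grasp point. The pads swing forward as they close: fully open they stand 13 mm farther back than shut.
Start: joints at [1.075, 0.411, -0.013, 1.596, 0.006, 1.134, -0.082], TCP at [259.283, -568.684, 231.297] pointing down, gripper open.
Joint ranges: [-2.95, 2.95], [-0.29, 1.99], [-1.47, 1.44], [0.14, 2.54], [-1.03, 4.17], [0.13, 1.85], [-2.86, 2.86]. Speed limits (rad/s): [2.39, 2.39, 3.01, 3.01, 3.14, 3.14, 3.14].

## Interface

Orientations are given as a unit quaternion [w, x, y, z].
In Python, from plant import robot gives the robot as it stands.
- The arm moves only by the shell command python3 -m jog 'ROWS' [FORCE]. ROWS is JSON, a list of rows, each a list of 7 numbers: the closure in counts, from 0 (fully open) to 255 (shut), then the shift along the tool's x, y, z in mm, then the turn, a rotation vector about the tool's x, y, z in degrees. A call has 1 to 8 rows; each row shifts and turns the pose as measured when the row begins, along the tool's axes as they then stand; what a row does not reach is not made up. A row lasts 1/8 s, in which the tool goes at most 62.5 mm and 10.7 degrees, less where a joint would pass 70% of its speed; a pose out of reach is approached as far as the arm can. A call with a gripper value outside its range is refused whole. The fingers move at their own pace and stop on an object; FORCE is the grip in N (left out, the last holds). Time passes only in rows, so rows that do not move let the fingers close. It gives the time, the measured TCP pose, the force and the opening at its end, in the units of the state.
- robot.observe(): the state, without advancing time (a new reading comes with each control period).
- robot.camera(name): name is "scene" or "top" or "wrist"; returns the picture (420x560x3 uint8, blue, green, red); there is no depth.
- robot.camera_info(name): a dict with "fx", "fy", "cx", "cy" (pixels), "view" (4x4, takes a point from world to camera coordinates). Camera axes: x right, y down, z forward; pixel columns grow to the right and rows downward; lengths in mm; the calibration is good to about 2 mm. A picture is of the moment at which its call begins: read the wrist's pose just before it. camera_info takes no time and is no camera call; for the wrist camera it gives the pose at the moment of the call.
- robot.sign_off(): hands the job in, once; it reports no verdict.
The state is a dict: "time_s": time; "q": joint angles; "qd": joint speeds; "tau": joint torques, N m; "ee_pos": TCP position; "tool_rot": TCP orientation; "contact_force": force on the tool from outside, world axes, zero at the start; "wrist_torque": the same for the moment, N m; "finger_gap": opening from 0.0 (shut) to 1.0 (fully open).
Only numpy, scipy, OpenCV 4.12 (cv2) and the standard library are available. Lean on these libraries where they do the work, as an engineer would, in place of code of your own. Each camera call takes 0.05 s, during which the arm holds its last target. There are 200 camera calls.

## Working session

There is one attempt and no reset: what is moved stays moved. The work goes in short steps, Python scripts to look and compute and a shell command to move; the robot and the scene stay as the last step left them, time stands still between calls to the robot, and variables do not carry over. Pictures are saved under pics/ and viewed, about 8 in all and at most 12, crops included, and the job is handed in when it is done.

```bash
ls; mkdir -p pics; cat > h.py <<'E'
import numpy as np, cv2
from plant import robot
from scipy.spatial.transform import Rotation as R
def snap(n,f):
    im=robot.camera(n); cv2.imwrite('pics/'+f,im); return im
def ray(n,u,v,z,info=None):
    i=info or robot.camera_info(n); V=np.array(i['view']); 
    d=V[:3,:3].T@np.array([(u-i['cx'])/i['fx'],(v-i['cy'])/i['fy'],1]); c=-V[:3,:3].T@V[:3,3]
    return c+d*(z-c[2])/d[2]
def proj(n,p,info=None):
    i=info or robot.camera_info(n); V=np.array(i['view']); q=V[:3,:3]@np.array(p)+V[:3,3]
    return np.array([i['fx']*q[0]/q[2]+i['cx'],i['fy']*q[1]/q[2]+i['cy']])
def rot():
    w,x,y,z=robot.observe()['tool_rot']; return R.from_quat([x,y,z,w])
def tool(dw): return rot().inv().apply(dw)
E
python3 - <<'E'
from h import *
a=snap('scene','s0.png');b=snap('top','t0.png')
o=robot.observe();print(o);print(rot().as_matrix().round(3))
for n in('scene','top','wrist'):
    i=robot.camera_info(n);print(n,i['fx'],i['cx'],i['cy'],np.round(i['view'],3).tolist())
E
```

```text
pics
{'time_s': 0.1, 'q': array([ 1.07480014,  0.41183455, -0.01270573,  1.596931  ,  0.00559967,
        1.13431654, -0.0821962 ]), 'qd': array([-0.00130749, -0.00227043, -0.00038533, -0.00066508, -0.00180898,
       -0.00112433,  0.00082565]), 'tau': array([ 2.67461990e-03, -6.01829624e+01,  6.84239566e-01, -3.00088191e+01,
        1.40870264e-02,  6.39828999e-03,  3.01392515e-05]), 'ee_pos': array([ 259.07308887, -568.29575359,  230.54009475]), 'tool_rot': array([-0.14961251, -0.69084559, -0.15059877,  0.69113564]), 'contact_force': array([-0.06755112,  1.03571041,  0.28451107]), 'wrist_torque': array([-0.01939236,  0.02841369, -0.0064049 ]), 'finger_gap': 0.9992351702316725}
[[-0.001  0.415 -0.91 ]
 [ 0.001 -0.91  -0.415]
 [-1.    -0.001  0.   ]]
scene 424.9434748958141 281.63228326382006 213.52936647422075 [[-0.077, 0.997, 0.004, -95.643], [0.595, 0.049, -0.802, -267.263], [-0.8, -0.06, -0.597, 1503.892], [0.0, 0.0, 0.0, 1.0]]
top 378.92954132480656 279.8401458630173 209.34303515610435 [[0.015, -1.0, -0.007, 142.496], [-0.996, -0.014, -0.087, 578.03], [0.087, 0.008, -0.996, 1002.184], [0.0, 0.0, 0.0, 1.0]]
wrist 361.1819685292144 276.89274300234445 207.48054390703626 [[0.415, -0.91, -0.001, -624.337], [-0.877, -0.4, 0.265, -34.047], [-0.242, -0.109, -0.964, 378.511], [0.0, 0.0, 0.0, 1.0]]
```

View pics/t0.png

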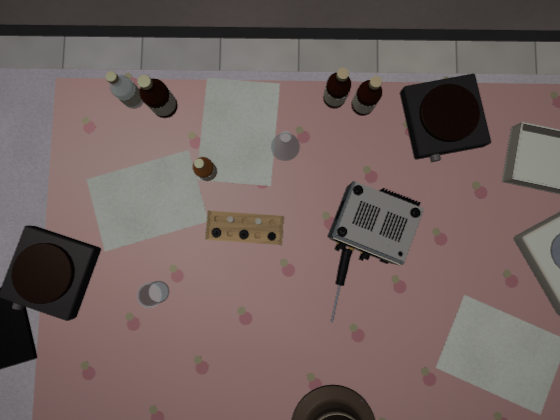

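View pics/s0.png

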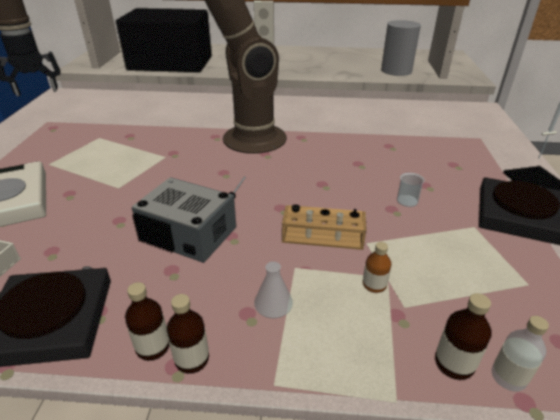

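The top view shows the PSU at (377,222), with rivets at (358,190), (415,212) and (342,231), so the empty corner is near (400,254). The rack is at (245,228), with three black things at (216,232), (244,234) and (272,236). Next I'll enlarge these areas.

```bash
python3 - <<'E'
from h import *
a=cv2.imread('pics/s0.png');b=cv2.imread('pics/t0.png')
f=lambda im,x,y,w,h,W,H:cv2.resize(im[y:y+h,x:x+w],(W,H),interpolation=cv2.INTER_CUBIC)
c1=f(b,200,200,90,55,400,244);c2=f(b,325,170,105,105,400,400)
c3=f(a,270,190,110,70,400,255);c4=f(a,125,165,120,100,400,333)
o=np.zeros((600,800,3),np.uint8);o[:244,:400]=c1;o[:255,400:]=c3;o[260:593,400:]=c4;o[250:,:400][:350]=c2[:350]
cv2.imwrite('pics/c0.png',o)
for p in [(216,232),(244,234),(272,236)]:print(ray('top',*p,66).round(1))
for p in [(358,190),(415,212),(342,231),(400,254)]:print(ray('top',*p,107).round(1))
for p in [(295,209),(325,213),(355,213)]:print(ray('scene',*p,70).round(1))
E
```

```text
[511.  315.4  66. ]
[506.9 242.5  66. ]
[502.8 169.8  66. ]
[620.2 -44.8 107. ]
[ 567.  -186.3  107. ]
[517.1  -4.8 107. ]
[ 462.5 -147.7  107. ]
[511.3 168.1  70. ]
[521.8 241.5  70. ]
[515.8 314.1  70. ]
```

View pics/c0.png

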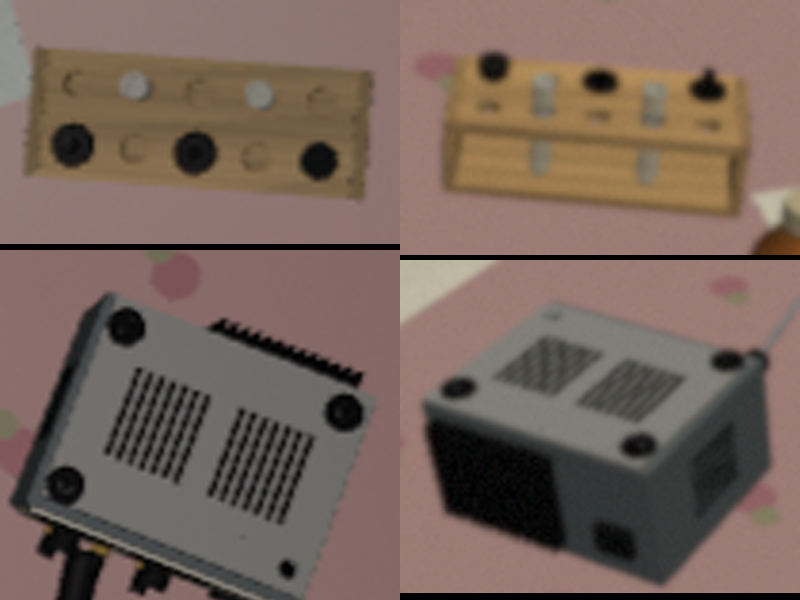

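The rivet with the pin is the rack thing at about (511,315), and the empty hole shows as a dark spot at about (462,-148). I'll travel there in two calls.

```bash
python3 -m jog '[[0,0,-46,-39,0,0,0],[60,0,-46,-39,0,0,0],[120,0,-46,-39,0,0,0],[135,0,-46,-39,0,0,0],[135,0,-46,-39,0,0,0],[135,0,-46,-39,0,0,0],[135,0,-46,-39,0,0,0],[135,0,-46,-39,0,0,0]]' 30; python3 - <<'E'
from h import *
print(robot.observe()['ee_pos'].round(1), tool(np.array([511,315,190])-robot.observe()['ee_pos']).round(1))
E
```

```text
time_s: 1.1
ee_pos: [391.8, -93.7, 228.3]
tool_rot: [-0.147, -0.691, -0.148, 0.692]
contact_force: [1.1, -0.8, 0.2]
finger_gap: 0.473
[391.8 -93.7 228.3] [  38.5 -324.5 -275.5]
```

```bash
python3 -m jog '[[135,0,-46,-39,0,0,0],[135,0,-46,-39,0,0,0],[135,0,-46,-39,0,0,0],[135,5,-46,-39,0,0,0],[135,5,-46,-39,0,0,0],[135,5,-46,-39,0,0,0],[135,0,-45,-38,0,0,0],[135,0,0,0,9,0,0]]'; python3 -m jog '[[135,0,0,0,9,0,0],[135,0,0,0,9,0,0],[135,0,0,0,0,0,0]]';python3 - <<'E'
from h import *
print(robot.observe()['ee_pos'].round(1), tool(np.array([511,315,180])-robot.observe()['ee_pos']).round(1)); print(rot().as_matrix().round(3))
print(proj('wrist',[511,315,79]),proj('wrist',robot.observe()['ee_pos']))
V=robot.camera_info('wrist')['view'];print(tool(-V[:3,:3].T@V[:3,3]-robot.observe()['ee_pos']),tool(V[2,:3]))
snap('wrist','w1.png')
E
```

```text
time_s: 2.1
ee_pos: [510.6, 327.1, 210.9]
tool_rot: [-0.092, -0.7, -0.093, 0.702]
contact_force: [-0.3, -0.8, -0.0]
finger_gap: 0.471
time_s: 2.48
ee_pos: [509.4, 328.2, 208.5]
tool_rot: [0.021, -0.704, 0.021, 0.709]
contact_force: [0.3, -0.3, 0.0]
finger_gap: 0.47
[509.4 328.2 208.5] [28.5 13.  -2.6]
[[-0.007 -0.06  -0.998]
 [-0.    -0.998  0.06 ]
 [-1.     0.001  0.007]]
[293.81247681 194.37880566] [277.41368137 271.07384886]
[-142.5944755    -0.30111199  -67.51592387] [9.64322116e-01 5.06894750e-04 2.64731185e-01]
```

View pics/w1.png

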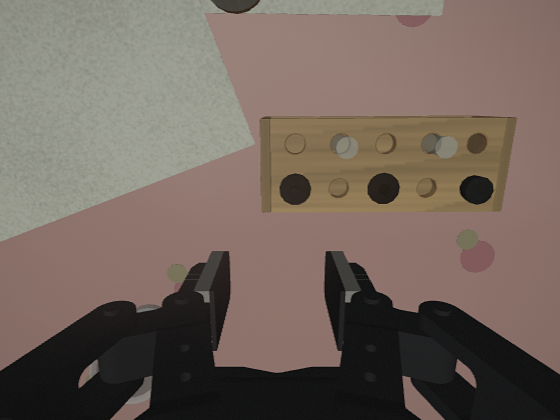

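The wrist view shows the rivet collar at (295,188), the shell at (383,188) and the stopper at (476,190). I'll measure the collar ring and look for the pin.

```bash
python3 - <<'E'
from h import *
im=cv2.imread('pics/w1.png');g=cv2.cvtColor(im,cv2.COLOR_BGR2GRAY)
m=(g<75).astype(np.uint8);m[:,:260]=0;m[:165]=0;m[212:]=0
n,l,s,c=cv2.connectedComponentsWithStats(m)
for k in range(1,n):
    if s[k,4]>200:
        print(s[k],c[k].round(1),ray('wrist',*c[k],66).round(1))
        x=[i for i in ray('wrist',*c[k],66)]
x=ray('wrist',294.9,188.5,66);print(x,tool(x-robot.observe()['ee_pos']).round(1))
cr=lambda x,y:cv2.resize(cv2.convertScaleAbs(im[y-25:y+25,x-25:x+25],alpha=2.5),(260,260),interpolation=cv2.INTER_CUBIC)
cv2.imwrite('pics/c1.png',np.hstack([cr(295,188),cr(383,188),cr(476,190)]))
E
```

```text
[280 173  31  32 766] [294.8 188.9] [512.3 313.5  66. ]
[368 173  32  31 775] [383.1 188. ] [508.9 242.4  66. ]
[460 175  34  30 765] [476.1 189.2] [503.5 167.3  66. ]
[512.60835232 313.44679307  66.        ] [142.5  14.4  -5.1]
```

View pics/c1.png

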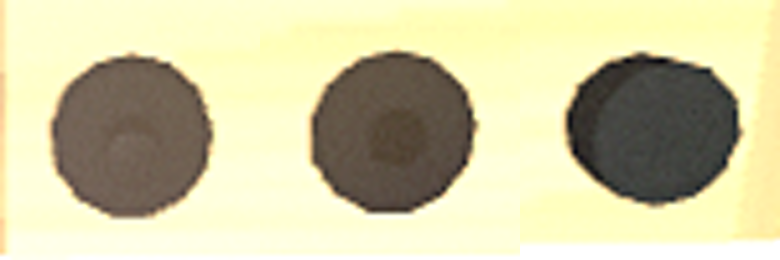

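The left one carries the pin. I'll go over it and down.

```bash
python3 -m jog '[[135,20,14.5,-5,0,0,0],[135,45,0,0,0,0,0],[135,45,0,0,0,0,0],[135,0,0,0,0,0,0]]';python3 - <<'E'
from h import *
o=robot.observe();print(o['ee_pos'].round(1), tool(np.array([512.4,313.5,67])-o['ee_pos']).round(1)); print(rot().as_matrix().round(3))
im=snap('wrist','w2.png');g=cv2.cvtColor(im,cv2.COLOR_BGR2GRAY)
print(proj('wrist',[512.4,313.5,79]),proj('wrist',[512.4,313.5,66]),proj('wrist',o['ee_pos']))
E
```

```text
time_s: 3.02
ee_pos: [513.8, 312.6, 96.9]
tool_rot: [0.016, -0.705, 0.015, 0.709]
contact_force: [-0.3, -0.1, 0.3]
finger_gap: 0.47
[513.8 312.6  96.9] [29.9 -0.8  1.3]
[[-0.006 -0.044 -0.999]
 [ 0.001 -0.999  0.044]
 [-1.    -0.     0.006]]
[278.15917875 257.90425086] [278.13098346 247.86441162] [280.16464056 271.29860843]
```

View pics/w2.png

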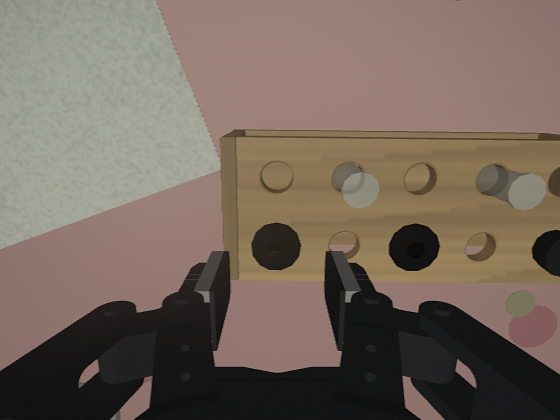

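```bash
python3 -m jog '[[135,15,-0.5,0.5,0,0,0],[135,14,0,0,0,0,0],[135,0,0,0,0,0,0],[255,0,0,0,0,0,0],[255,0,0,0,0,0,0],[255,0,0,0,0,0,0],[255,0,0,0,0,0,0]]' 40;python3 - <<'E'
from h import *
o=robot.observe();print(o['contact_force'],o['ee_pos'].round(2),o['finger_gap'])
E
```

```text
time_s: 3.95
ee_pos: [517.1, 315.7, 73.8]
tool_rot: [-0.017, 0.708, -0.013, -0.706]
contact_force: [-0.8, 0.2, -0.4]
finger_gap: 0.062
[-0.77571731  0.22123124 -0.4440291 ] [517.14 315.67  73.82] 0.062370552345048146
```

```bash
python3 - <<'E'
from h import *
a=snap('wrist','w3.png');s=snap('scene','s3.png')
c=cv2.resize(s[150:250,290:420],(520,400),interpolation=cv2.INTER_CUBIC)
cv2.imwrite('pics/c3.png',np.hstack([cv2.resize(a[180:380,180:380],(280,400)) if 0 else cv2.resize(a[200:360,210:345],(280,400)),c]))
E
```

```text
(no output)
```

View pics/c3.png

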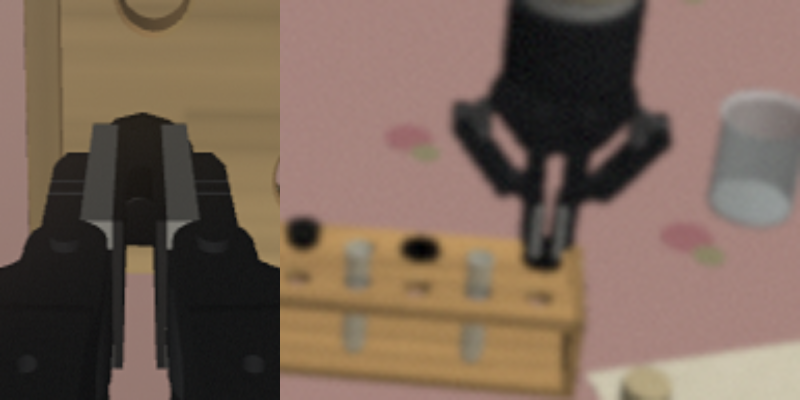

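The pin is between the pads, but the TCP is 6 mm higher than I commanded. I'll open a little, re-centre, step down to the collar and grip again.

```bash
python3 -m jog '[[200,0,0,0,0,0,0],[200,0,0,0,0,0,0],[200,0,0,0,0,0,0]]'; python3 -m jog '[[200,3,0,0,0,0,0],[200,0,0,0,0,0,0]]';python3 - <<'E'
from h import *
o=robot.observe();print(o['contact_force'],rot().as_matrix().round(3))
im=snap('wrist','w4.png');c=cv2.resize(im[180:380,180:380],(600,600));cv2.imwrite('pics/c4.png',c)
for z in(66,79):print(proj('wrist',[512.5,313.5,z]))
print(proj('wrist',o['ee_pos']))
E
```

```text
time_s: 4.42
ee_pos: [517.3, 316.4, 74.0]
tool_rot: [-0.018, 0.708, -0.013, -0.705]
contact_force: [0.4, -0.6, -0.4]
finger_gap: 0.213
time_s: 4.68
ee_pos: [517.3, 316.5, 70.8]
tool_rot: [-0.018, 0.708, -0.013, -0.705]
contact_force: [0.3, 0.6, -0.9]
finger_gap: 0.215
[ 0.2569722   0.62454947 -0.87002992] [[ 0.004 -0.043 -0.999]
 [ 0.007 -0.999  0.043]
 [-1.    -0.007 -0.004]]
[284.73951997 276.21031979]
[285.18974951 290.23163933]
[277.58991654 271.09082062]
```

View pics/c4.png

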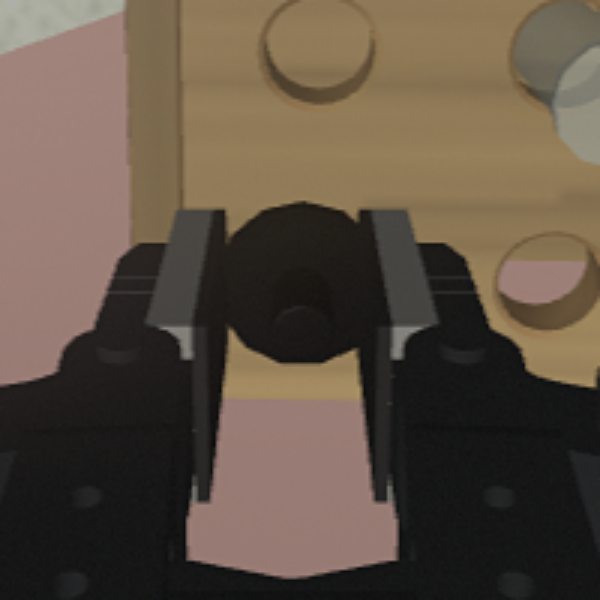

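```bash
python3 -m jog '[[200,0,1,4.5,0,0,0],[200,0,0,0,0,0,0]]';python3 -m jog '[[200,3,0,0,0,0,0],[200,0,0,0,0,0,0],[200,0,0,0,0,0,0]]'
```

```text
time_s: 4.97
ee_pos: [512.4, 315.7, 70.8]
tool_rot: [-0.018, 0.708, -0.013, -0.705]
contact_force: [-0.5, 0.0, -0.4]
finger_gap: 0.216
time_s: 5.35
ee_pos: [512.5, 315.7, 67.7]
tool_rot: [-0.018, 0.709, -0.013, -0.705]
contact_force: [0.7, -0.4, 0.2]
finger_gap: 0.221
```

```bash
python3 -m jog '[[230,0,0,0,0,0,0],[255,0,0,0,0,0,0]]' 40;python3 -m jog '[[255,0,0,0,0,0,0],[255,0,0,0,0,0,0]]'
```

```text
time_s: 5.6
ee_pos: [512.6, 315.5, 67.8]
tool_rot: [-0.017, 0.709, -0.013, -0.705]
contact_force: [-0.1, 0.1, 2.4]
finger_gap: 0.075
time_s: 5.85
ee_pos: [512.5, 315.4, 67.7]
tool_rot: [-0.017, 0.709, -0.013, -0.705]
contact_force: [0.2, -0.2, -0.7]
finger_gap: 0.078
```

Gripped low on the pin. Lifting, then travelling to the PSU.

```bash
python3 -m jog '[[255,-15,0,0,0,0,0],[255,-30,0,0,0,0,0],[255,-35,0,0,0,0,0],[255,-35,0,0,0,0,0],[255,0,0,0,0,0,0]]';python3 -m jog '[[255,0,58,4,0,0,0],[255,0,58,4,0,0,0],[255,0,58,4,0,0,0],[255,0,58,4,0,0,0],[255,0,58,4,0,0,0],[255,0,58,4,0,0,0],[255,0,58,4,0,0,0],[255,0,50,0,0,0,0]]';python3 -m jog '[[255,0,0,0,0,0,0],[255,0,0,0,0,0,0]]'
python3 - <<'E'
from h import *
o=robot.observe();print(o['ee_pos'],rot().as_matrix().round(3));i=robot.camera_info('wrist')
a=snap('wrist','w5.png');b=snap('scene','s5.png')
for z in(105,):print(proj('wrist',[462.5,-147.7,z],i),ray('wrist',280,200,z,i))
c=cv2.resize(b[120:240,110:270],(640,480));print(proj('scene',o['ee_pos']))
cv2.imwrite('pics/c5.png',np.vstack([a[120:400],cv2.resize(b[120:240,110:270],(560,320))]))
E
```

```text
time_s: 6.48
ee_pos: [512.2, 315.7, 190.2]
tool_rot: [-0.018, 0.709, -0.012, -0.705]
contact_force: [0.6, -0.2, -1.4]
finger_gap: 0.077
time_s: 7.48
ee_pos: [463.1, -147.3, 185.0]
tool_rot: [-0.016, 0.71, -0.007, -0.704]
contact_force: [1.0, 0.5, -0.3]
finger_gap: 0.075
time_s: 7.72
ee_pos: [461.8, -150.9, 184.5]
tool_rot: [-0.018, 0.709, -0.01, -0.705]
contact_force: [-0.7, 0.1, 0.3]
finger_gap: 0.075
[ 461.82613046 -150.92421615  184.54006203] [[ 0.007 -0.04  -0.999]
 [ 0.011 -0.999  0.04 ]
 [-1.    -0.012 -0.006]]
[273.53426985 217.20100079] [ 473.71730686 -152.27925148  105.        ]
[166.04568249 152.58420016]
```

View pics/c5.png

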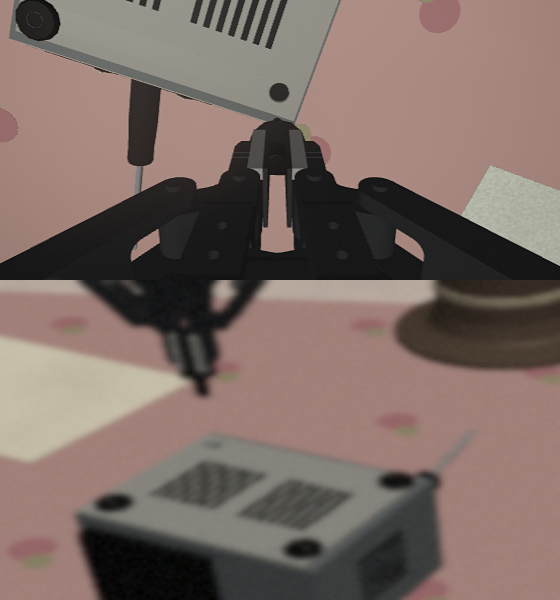

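The wrist view shows the empty hole at about (279,212), and the rivet is held upright with its collar just under the fingertips. I'll measure the hole and the held collar's visible edge.

```bash
python3 - <<'E'
from h import *
o=robot.observe();p=o['ee_pos'];i=robot.camera_info('wrist')
im=cv2.imread('pics/w5.png');g=cv2.cvtColor(im,cv2.COLOR_BGR2GRAY)
m=(g<85).astype(np.uint8);m[:195]=0;m[232:]=0;m[:,:260]=0;m[:,300:]=0
n,l,s,c=cv2.connectedComponentsWithStats(m)
for k in range(1,n):
    if s[k,4]>60: print(s[k],c[k].round(1),ray('wrist',*c[k],105,i).round(2))
# collar rim prediction for rivet on TCP axis
Rm=rot().as_matrix()
for zz,nm in((-1.5,'top'),(2.5,'bot')):
    for a in (-90,-60,-120): # world far side = tool -z? 
        q=p+Rm@np.array([zz,13*np.cos(np.radians(a)),13*np.sin(np.radians(a))]);print(nm,a,proj('wrist',q,i).round(1))
        q=p+Rm@np.array([zz,13*np.cos(np.radians(-a)),13*np.sin(np.radians(-a))]);print(nm,-a,proj('wrist',q,i).round(1))
print('pin top',proj('wrist',p+Rm@np.array([-11.7,0,0]),i))
print(g[232:262:1,270:290:4])
cv2.imwrite('pics/c6.png',cv2.resize(cv2.convertScaleAbs(im[190:330,220:340],alpha=2.2),(600,700)[:2])[:600])
E
```

```text
[269 203  20  19 293] [278.7 212.1] [ 465.96 -150.83  105.  ]
top -90 [277.4 244. ]
top 90 [277.4 300. ]
top -60 [293.  247.9]
top 60 [292.3 296.4]
top -120 [261.9 247.9]
top 120 [262.4 296.4]
bot -90 [277.4 240.6]
bot 90 [277.4 295.4]
bot -60 [292.6 244.4]
bot 60 [292.  291.9]
bot -120 [262.2 244.4]
bot 120 [262.8 291.9]
pin top [277.44389352 283.82918952]
[[142 141 141 140 140]
 [122 142 141 140 140]
 [ 98 139 141 141 140]
 [ 98  96 143 141 140]
 [ 99  99 103 142 140]
 [ 99 102  93 122 141]
 [ 99  70  31  97 138]
 [101  38  35 102  96]
 [104  35  37  70 100]
 [ 31  36  38  33  53]
 [ 36  38  40  38  33]
 [ 41  39  38  39  36]
 [ 39  40  38  38  38]
 [ 38  38  37  37  37]
 [ 38  38  38  37  36]
 [ 39  40  39  39  36]
 [ 39  38  37  38  38]
 [ 38  38  37  38  34]
 [ 39  37  37  37  37]
 [ 38  37  37  38  37]
 [ 38  37  37  37  36]
 [ 37  37  38  37  36]
 [ 36  38  36  36  35]
 [ 36  35  36  36  35]
 [ 38  36  36  36  35]
 [ 36  36  35  34  34]
 [ 35  36  36  34  33]
 [ 35  34  34  34  34]
 [ 35  34  36  33  33]
 [ 35  35  35  34  34]]
```

View pics/c6.png

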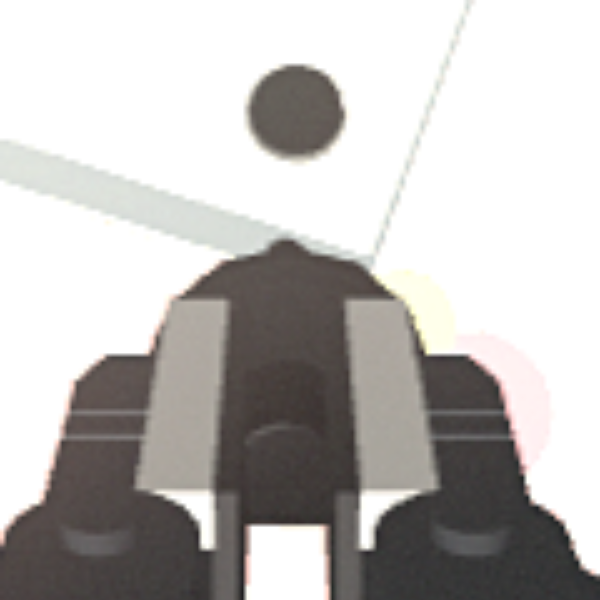

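The held rivet matches the tool axis to within about a pixel, and the hole is about +4.1 mm in x from it. I'll level the tool, shift, come down to about 8 mm clear and look once more by numbers.

```bash
python3 -m jog '[[255,0,0,0,0,-0.4,0.7],[255,20,0,-4,0,0,0],[255,22,0,0,0,0,0],[255,0,0,0,0,0,0],[255,0,0,0,0,0,0]]'
python3 - <<'E'
from h import *
o=robot.observe();p=o['ee_pos'];Rm=rot().as_matrix();i=robot.camera_info('wrist');print(p.round(2),Rm.round(3))
print('hole shift',tool(np.array([465.96,-150.83,p[2]])-p).round(2))
im=snap('wrist','w7.png');g=cv2.cvtColor(im,cv2.COLOR_BGR2GRAY)
for a in(-90,-60,-120):
    for x,r,nm in((28.1,6,'tip'),(2.3,13,'collar')):
        print(nm,a,proj('wrist',p+Rm@np.array([x,r*np.cos(np.radians(a)),r*np.sin(np.radians(a))]),i).round(1))
for r in(6.5,-6.5):print('hole edge',proj('wrist',[465.96+r,-150.83,105],i).round(1),proj('wrist',[465.96,-150.83+r,105],i).round(1))
cv2.imwrite('pics/c7.png',cv2.resize(cv2.convertScaleAbs(im[200:300,220:340],alpha=2),(720,600)))
E
```

```text
time_s: 8.45
ee_pos: [468.1, -145.3, 143.0]
tool_rot: [-0.009, 0.707, -0.011, -0.707]
contact_force: [0.4, 0.5, 0.4]
finger_gap: 0.074
[ 468.11 -145.28  143.05] [[ 0.    -0.029 -1.   ]
 [-0.002 -1.     0.029]
 [-1.     0.002 -0.   ]]
hole shift [0.01 5.61 1.99]
tip -90 [277.2 235.7]
collar -90 [277.3 240.8]
tip -60 [283.2 237.2]
collar -60 [292.5 244.6]
tip -120 [271.2 237.2]
collar -120 [262.1 244.6]
hole edge [287.3 232. ] [275.3 243.9]
hole edge [287.8 254.9] [299.7 243.2]
```

View pics/c7.png

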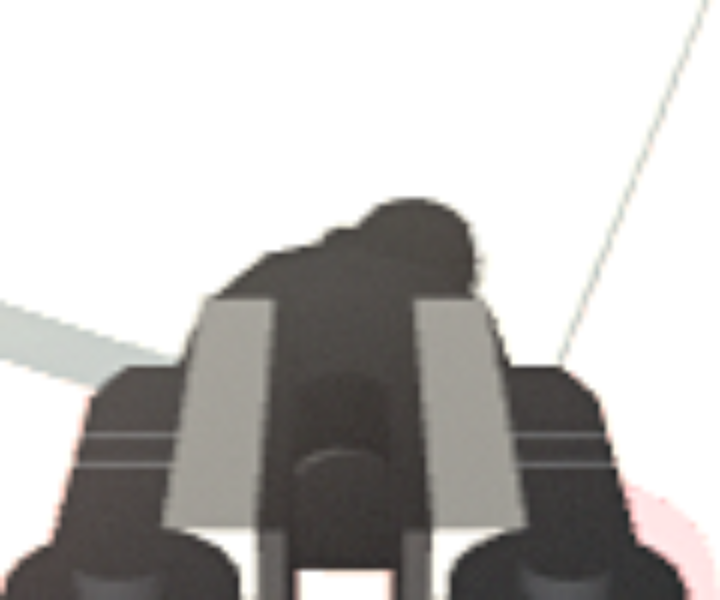

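The hole edge top at (289,233) and right edge at (300,243) confirm the hole near (465.6,-150.8). The leg tip shows at (277,238). The levelling turn shifted the TCP, so I'll correct and descend gently.

```bash
python3 -m jog '[[255,0,5.5,2.4,0,0,0],[255,0,0,0,0,0,0],[255,0,0,0,0,0,0]]'; python3 -m jog '[[255,4,0,0,0,0,0],[255,0,0,0,0,0,0]]';python3 -m jog '[[255,3,0,0,0,0,0],[255,0,0,0,0,0,0]]'
```

```text
time_s: 8.88
ee_pos: [466.1, -151.6, 144.7]
tool_rot: [-0.009, 0.708, -0.012, -0.706]
contact_force: [0.5, -0.6, 0.2]
finger_gap: 0.071
time_s: 9.12
ee_pos: [466.0, -151.7, 140.5]
tool_rot: [-0.009, 0.708, -0.012, -0.706]
contact_force: [0.1, -0.4, -0.4]
finger_gap: 0.075
time_s: 9.38
ee_pos: [466.0, -151.6, 137.1]
tool_rot: [-0.009, 0.708, -0.012, -0.706]
contact_force: [0.1, -0.7, 0.4]
finger_gap: 0.075
```

```bash
python3 -m jog '[[255,0,-0.8,0.4,0,0,0],[255,0,0,0,0,0,0]]'; python3 -m jog '[[255,2.5,0,0,0,0,0],[255,0,0,0,0,0,0]]';python3 -m jog '[[255,2,0,0,0,0,0],[255,0,0,0,0,0,0]]';python3 -m jog '[[255,2,0,0,0,0,0],[255,0,0,0,0,0,0]]'
```

```text
time_s: 9.62
ee_pos: [465.6, -150.7, 137.1]
tool_rot: [-0.009, 0.708, -0.012, -0.706]
contact_force: [1.4, -0.5, -0.5]
finger_gap: 0.076
time_s: 9.88
ee_pos: [465.6, -150.7, 134.5]
tool_rot: [-0.009, 0.708, -0.012, -0.706]
contact_force: [-0.3, -0.5, -0.0]
finger_gap: 0.074
time_s: 10.12
ee_pos: [465.6, -150.7, 132.3]
tool_rot: [-0.009, 0.708, -0.012, -0.706]
contact_force: [-0.6, 0.4, -0.9]
finger_gap: 0.077
time_s: 10.38
ee_pos: [465.6, -150.7, 130.2]
tool_rot: [-0.009, 0.708, -0.012, -0.706]
contact_force: [0.2, -0.5, -0.3]
finger_gap: 0.074
```

The tips are about 3 mm below the cover's top with no force, so they have entered. Continuing.

```bash
python3 -m jog '[[255,2,0,0,0,0,0],[255,0,0,0,0,0,0]]';python3 -m jog '[[255,2.5,0,0,0,0,0],[255,0,0,0,0,0,0]]'; python3 -m jog '[[255,3,0,0,0,0,0],[255,0,0,0,0,0,0]]'; python3 -m jog '[[255,3,0,0,0,0,0],[255,0,0,0,0,0,0]]'
```

```text
time_s: 10.62
ee_pos: [465.7, -150.7, 128.0]
tool_rot: [-0.009, 0.708, -0.012, -0.706]
contact_force: [-0.4, 0.4, -1.0]
finger_gap: 0.074
time_s: 10.88
ee_pos: [465.7, -150.8, 125.4]
tool_rot: [-0.009, 0.708, -0.012, -0.706]
contact_force: [-0.6, 0.1, 0.8]
finger_gap: 0.079
time_s: 11.12
ee_pos: [465.6, -150.7, 122.1]
tool_rot: [-0.009, 0.708, -0.012, -0.706]
contact_force: [0.2, -0.4, 0.7]
finger_gap: 0.076
time_s: 11.38
ee_pos: [465.6, -150.8, 118.9]
tool_rot: [-0.009, 0.708, -0.012, -0.706]
contact_force: [-0.3, -1.0, -0.5]
finger_gap: 0.073
```

```bash
python3 -m jog '[[255,3,0,0,0,0,0],[255,0,0,0,0,0,0]]';python3 -m jog '[[255,2.5,0,0,0,0,0],[255,0,0,0,0,0,0]]'; python3 -m jog '[[255,1,0,0,0,0,0],[255,0,0,0,0,0,0]]'; python3 -m jog '[[255,0.7,0,0,0,0,0],[255,0,0,0,0,0,0]]'
```

```text
time_s: 11.62
ee_pos: [465.7, -150.8, 115.7]
tool_rot: [-0.009, 0.708, -0.012, -0.706]
contact_force: [0.2, 0.4, 0.1]
finger_gap: 0.074
time_s: 11.88
ee_pos: [465.7, -150.8, 113.0]
tool_rot: [-0.009, 0.708, -0.012, -0.706]
contact_force: [1.3, -0.5, 0.4]
finger_gap: 0.071
time_s: 12.12
ee_pos: [465.7, -150.8, 111.9]
tool_rot: [-0.009, 0.708, -0.012, -0.706]
contact_force: [0.4, -0.9, -0.3]
finger_gap: 0.077
time_s: 12.38
ee_pos: [465.8, -150.8, 111.3]
tool_rot: [-0.009, 0.708, -0.012, -0.706]
contact_force: [0.2, -0.0, 0.4]
finger_gap: 0.076
```

```bash
python3 -m jog '[[255,0.4,0,0,0,0,0],[255,0,0,0,0,0,0]]';python3 -m jog '[[255,0.4,0,0,0,0,0],[255,0,0,0,0,0,0]]'; python3 -m jog '[[255,0.3,0,0,0,0,0],[255,0,0,0,0,0,0]]'
```

```text
time_s: 12.62
ee_pos: [465.8, -150.8, 110.8]
tool_rot: [-0.009, 0.708, -0.012, -0.706]
contact_force: [0.4, 0.7, -0.3]
finger_gap: 0.074
time_s: 12.88
ee_pos: [465.9, -150.9, 110.8]
tool_rot: [-0.009, 0.708, -0.012, -0.706]
contact_force: [0.5, 0.1, 1.2]
finger_gap: 0.078
time_s: 13.12
ee_pos: [465.8, -150.9, 110.7]
tool_rot: [-0.009, 0.708, -0.012, -0.706]
contact_force: [-0.6, 0.1, 1.5]
finger_gap: 0.081
```

It stopped at 110.7, which is the predicted seated height. I'll release and back straight up.

```bash
python3 -m jog '[[215,0,0,0,0,0,0],[200,0,0,0,0,0,0],[200,0,0,0,0,0,0],[200,-10,0,0,0,0,0],[200,-15,0,0,0,0,0],[200,-15,0,0,0,0,0],[255,0,0,0,0,0,0],[255,0,0,0,0,0,0]]'
python3 - <<'E'
from h import *
o=robot.observe();p=o['ee_pos'];i=robot.camera_info('wrist');print(p.round(2),rot().as_matrix().round(3))
im=snap('wrist','w8.png');s=snap('scene','s8.png')
for z in(109,122):print(proj('wrist',[465.8,-150.8,z],i).round(1))
print(proj('scene',[465.8,-150.8,109]))
cv2.imwrite('pics/c8.png',np.hstack([cv2.resize(cv2.convertScaleAbs(im[190:310,220:340],alpha=1.8),(400,400)),cv2.resize(cv2.convertScaleAbs(s[150:200,155:205],alpha=1.5),(400,400))]))
E
```

```text
time_s: 14.12
ee_pos: [466.3, -150.8, 154.3]
tool_rot: [-0.009, 0.709, -0.012, -0.705]
contact_force: [-0.2, 0.1, -0.5]
finger_gap: -0.003
[ 466.31 -150.83  154.28] [[ 0.005 -0.03  -1.   ]
 [-0.004 -1.     0.03 ]
 [-1.     0.004 -0.005]]
[276.8 236.7]
[276.9 245.2]
[170.35747737 179.85665046]
```

View pics/c8.png

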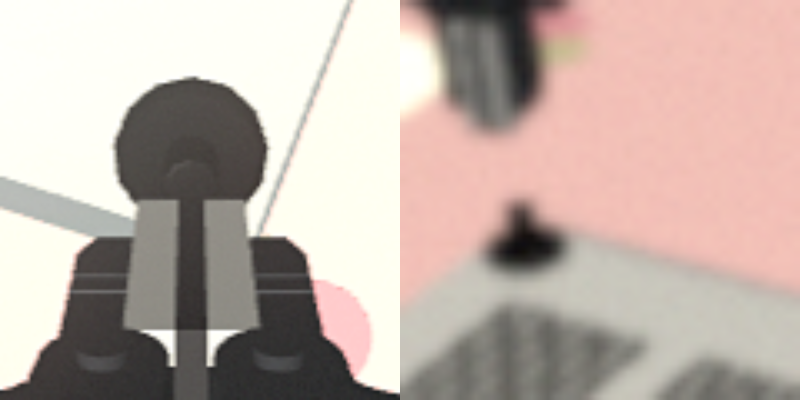

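Rivet seated with its pin raised; this was my twelfth view, so the rest is by numbers. I'll come down with shut fingers over the pin, whose top is at 122 mm.

```bash
python3 -m jog '[[255,15,0,0.5,0,0,0],[255,12,0,0,0,0,0],[255,0,0,0,0,0,0],[255,0,0,0,0,0,0]]'; python3 -m jog '[[255,1.5,0,0,0,0,0]]';python3 -m jog '[[255,1.5,0,0,0,0,0]]';python3 -m jog '[[255,1.5,0,0,0,0,0]]';python3 -m jog '[[255,1.5,0,0,0,0,0]]'
```

```text
time_s: 14.72
ee_pos: [464.6, -150.4, 123.1]
tool_rot: [-0.009, 0.707, -0.011, -0.707]
contact_force: [0.2, 0.0, -0.7]
finger_gap: 0.002
time_s: 14.85
ee_pos: [464.8, -150.5, 121.8]
tool_rot: [-0.009, 0.708, -0.011, -0.707]
contact_force: [-2.6, -0.1, 7.4]
finger_gap: 0.004
time_s: 14.98
ee_pos: [464.9, -150.5, 120.9]
tool_rot: [-0.009, 0.708, -0.011, -0.706]
contact_force: [-3.7, 0.4, 6.5]
finger_gap: 0.004
time_s: 15.1
ee_pos: [464.9, -150.5, 120.1]
tool_rot: [-0.009, 0.708, -0.012, -0.706]
contact_force: [-3.7, 1.6, 8.7]
finger_gap: 0.004
time_s: 15.22
ee_pos: [464.9, -150.5, 119.3]
tool_rot: [-0.009, 0.708, -0.012, -0.706]
contact_force: [-2.2, 0.8, 7.2]
finger_gap: 0.0
```

The pin is moving at about 7–8 N. Continuing with the same gentle steps.

```bash
python3 -m jog '[[255,1.6,0,0,0,0,0],[255,1.6,0,0,0,0,0],[255,1.6,0,0,0,0,0],[255,1.6,0,0,0,0,0]]';python3 -m jog '[[255,1.6,0,0,0,0,0],[255,1.6,0,0,0,0,0],[255,1.6,0,0,0,0,0],[255,1.6,0,0,0,0,0]]'
```

```text
time_s: 15.72
ee_pos: [464.8, -150.5, 115.9]
tool_rot: [-0.009, 0.708, -0.012, -0.706]
contact_force: [-2.8, -0.3, 8.1]
finger_gap: 0.001
time_s: 16.23
ee_pos: [464.8, -150.5, 112.6]
tool_rot: [-0.008, 0.708, -0.013, -0.706]
contact_force: [-2.9, 0.7, 6.7]
finger_gap: -0.003
```

```bash
python3 -m jog '[[255,1.5,0,0,0,0,0],[255,1.5,0,0,0,0,0]]';python3 -m jog '[[255,1.5,0,0,0,0,0]]'
```

```text
time_s: 16.48
ee_pos: [464.9, -150.5, 111.1]
tool_rot: [-0.008, 0.709, -0.013, -0.705]
contact_force: [-3.3, -0.2, 7.6]
finger_gap: 0.002
time_s: 16.6
ee_pos: [464.8, -150.5, 110.3]
tool_rot: [-0.008, 0.709, -0.014, -0.705]
contact_force: [-3.5, -0.0, 7.4]
finger_gap: 0.001
```

```bash
for k in 1; do python3 -m jog '[[255,1.5,0,0,0,0,0]]';python3 -m jog '[[255,1.5,0,0,0,0,0]]';python3 -m jog '[[255,1.5,0,0,0,0,0]]';python3 -m jog '[[255,1.5,0,0,0,0,0]]'; done
```

```text
time_s: 16.73
ee_pos: [464.9, -150.5, 109.5]
tool_rot: [-0.008, 0.709, -0.014, -0.705]
contact_force: [-3.1, 1.2, 7.1]
finger_gap: 0.002
time_s: 16.85
ee_pos: [464.9, -150.5, 109.1]
tool_rot: [-0.007, 0.709, -0.014, -0.705]
contact_force: [-5.9, 1.0, 18.0]
finger_gap: 0.003
time_s: 16.98
ee_pos: [464.9, -150.5, 109.0]
tool_rot: [-0.007, 0.709, -0.014, -0.705]
contact_force: [-7.8, 2.6, 20.2]
finger_gap: 0.002
time_s: 17.1
ee_pos: [464.9, -150.5, 109.0]
tool_rot: [-0.007, 0.709, -0.015, -0.705]
contact_force: [-6.2, 1.7, 16.5]
finger_gap: 0.0
```

Hard stop at 109.0 mm, the collar's top, with a peak near 20 N. I'll check the tool's tilt before lifting off.

```bash
python3 - <<'E'
from h import *
print(rot().as_matrix().round(4)[:,0], tool([0,0,-1]).round(4))
E
python3 -m jog '[[255,-1.5,0,0,0,0,0],[255,-3,0,0,0,0,0],[255,0,0,0,0,0,0]]'; python3 - <<'E'
from h import *
print(tool([0,0,-1]).round(4))
E
```

```text
[ 0.0056 -0.0109 -0.9999] [ 0.9999 -0.0108  0.0059]
time_s: 17.48
ee_pos: [465.5, -150.6, 114.7]
tool_rot: [-0.007, 0.71, -0.015, -0.704]
contact_force: [1.1, 0.1, 0.8]
finger_gap: -0.004
[ 0.9999 -0.0114  0.0078]
```

A tilt of about 0.7° could leave the pin proud by 0.1 mm, so I'll level and press once more gently.

```bash
python3 -m jog '[[255,-5,0,0,0,0,0],[255,0,0,0,0,-0.5,-0.7],[255,0,0,0,0,0,0],[255,0,0,0,0,0,0]]'; python3 - <<'E'
from h import *
o=robot.observe();print(tool([0,0,-1]).round(4),tool(np.array([465.8,-150.8,109])-o['ee_pos']).round(1))
E
```

```text
time_s: 17.98
ee_pos: [465.4, -150.7, 119.7]
tool_rot: [0.012, -0.706, 0.01, 0.708]
contact_force: [-0.1, -0.7, -0.7]
finger_gap: -0.001
[ 1.      0.0019 -0.0019] [10.7  0.2 -0.4]
```

```bash
python3 -m jog '[[255,5,0,0,0,0,0],[255,4,0,0,0,0,0],[255,0,0,0,0,0,0]]'; python3 -m jog '[[255,1.3,0,0,0,0,0]]';python3 -m jog '[[255,1.3,0,0,0,0,0]]';python3 -m jog '[[255,1.3,0,0,0,0,0]]'; python3 -m jog '[[255,1.3,0,0,0,0,0]]'
```

```text
time_s: 18.35
ee_pos: [465.0, -150.6, 109.7]
tool_rot: [0.012, -0.706, 0.01, 0.708]
contact_force: [0.3, -0.1, -0.0]
finger_gap: 0.002
time_s: 18.48
ee_pos: [465.2, -150.5, 109.0]
tool_rot: [0.012, -0.706, 0.01, 0.708]
contact_force: [-5.6, 0.4, 21.8]
finger_gap: 0.002
time_s: 18.6
ee_pos: [465.2, -150.6, 109.0]
tool_rot: [0.011, -0.706, 0.01, 0.708]
contact_force: [-7.0, 1.4, 22.7]
finger_gap: 0.003
time_s: 18.73
ee_pos: [465.2, -150.6, 109.1]
tool_rot: [0.011, -0.706, 0.011, 0.708]
contact_force: [-5.4, 1.6, 16.2]
finger_gap: 0.005
time_s: 18.85
ee_pos: [465.2, -150.5, 109.1]
tool_rot: [0.011, -0.706, 0.011, 0.708]
contact_force: [-5.3, 1.5, 15.3]
finger_gap: -0.004
```

Same stop at 109.0 mm. I'll lift clear, open and check from the pictures by numbers.

```bash
python3 -m jog '[[255,-2,0,0,0,0,0],[255,-15,0,0,0,0,0],[255,-40,0,0,0,0,0],[200,-40,0,0,0,0,0],[100,0,0,0,0,0,0],[0,0,0,0,0,0,0],[0,0,0,0,0,0,0],[0,0,0,0,0,0,0]]'
python3 - <<'E'
from h import *
i=robot.camera_info('wrist');im=snap('wrist','w9.png');t=snap('top','t9.png');s=snap('scene','s9.png')
g=cv2.cvtColor(im,cv2.COLOR_BGR2GRAY);m=(g<85).astype(np.uint8)
u,v=proj('wrist',[465.8,-150.8,109],i);n,l,st,c=cv2.connectedComponentsWithStats(m);k=l[int(v),int(u)];print((u,v),st[k],c[k].round(1),ray('wrist',*c[k],109,i).round(1))
# compare before/after for moved things
for a,b,nm in((cv2.imread('pics/s0.png'),s,'scene'),(cv2.imread('pics/t0.png'),t,'top')):
    d=(cv2.absdiff(a,b).max(2)>45).astype(np.uint8);d=cv2.morphologyEx(d,cv2.MORPH_OPEN,np.ones((2,2)))
    n,l,st,c=cv2.connectedComponentsWithStats(d);print(nm,[x.tolist() for x in st[1:] if x[4]>10])
x,y=proj('scene',[465.8,-150.8,107]).astype(int);gs=cv2.cvtColor(s,cv2.COLOR_BGR2GRAY);g8=cv2.cvtColor(cv2.imread('pics/s8.png'),cv2.COLOR_BGR2GRAY)
print(gs[y-11:y+6,x-7:x+8]);print(g8[y-11:y+6,x-7:x+8])
E
```

```text
time_s: 19.85
ee_pos: [464.9, -150.1, 210.6]
tool_rot: [0.011, -0.706, 0.01, 0.708]
contact_force: [-0.0, 0.2, -0.3]
finger_gap: 1.001
(np.float64(278.2440341070627), np.float64(206.48635082774516)) [ 261  188   36   36 1013] [278.3 205.9] [ 466.3 -150.9  109. ]
scene [[110, 0, 56, 17, 538], [206, 0, 24, 41, 409], [246, 2, 15, 26, 211], [27, 16, 3, 6, 13], [0, 24, 30, 13, 257], [247, 26, 6, 5, 16], [259, 30, 4, 7, 18], [264, 37, 17, 18, 85], [224, 44, 9, 47, 170], [258, 48, 6, 18, 45], [270, 48, 7, 17, 38], [28, 52, 5, 3, 11], [40, 53, 22, 40, 402], [142, 58, 21, 5, 59], [130, 60, 41, 12, 236], [258, 67, 6, 10, 23], [244, 68, 5, 8, 18], [126, 72, 68, 70, 2603], [13, 84, 6, 12, 31], [167, 179, 10, 6, 46], [350, 210, 11, 9, 75]]
top [[391, 222, 169, 198, 15055], [213, 229, 9, 10, 76], [523, 230, 37, 73, 1451]]
[[138 137 138 136 136 136 136 136 137 136 137 138 136 135 135]
 [138 137 137 137 136 137 137 137 136 136 136 136 136 136 137]
 [136 137 137 139 137 139 137 138 137 137 137 137 137 137 138]
 [137 137 137 136 136 136 137 135 139 137 136 138 138 136 136]
 [136 137 138 137 136 136 13
[... 1163 characters left out ...]
6 137]
 [136 137 138 137 126 106  88  86 104 124 134 136 136 137 137]
 [136 136 138 135 122  90  56  53  82 117 132 135 135 136 137]
 [137 136 137 133 119  84  45  35  66  98 116 125 131 133 136]
 [138 137 133 125 107  74  37  23  42  64  79  94 112 123 126]
 [137 136 125 103  77  52  22  12  12  28  42  60  88 112 120]
 [136 130 109  77  45  24  11  10  11  11  19  37  74 109 124]
 [135 125  96  61  29  14   8  11  17  18  21  43  82 112 128]
 [132 123 101  69  43  28  26  24  28  38  50  73 100 120 130]
 [131 128 118  97  78  64  60  60  62  73  91 106 119 127 132]
 [131 131 129 119 113 102  97 100 102 109 118 126 128 133 133]
 [132 131 132 129 127 124 121 123 124 127 130 131 131 133 133]]
```

The pin no longer stands above the collar in the scene picture, and the collar lies round and flat at the hole. Only the rivet's old and new places differ, apart from the arm. Handing in.

```bash
python3 -c "
from plant import robot
print(robot.observe()['time_s'],robot.sign_off())"
```

```text
the job is handed in; nothing more can be done
20.0 None
```

The rivet is in the empty hole with its collar seated and its pin pressed down to the hard stop. I handed the job in at 20.0 s, with the gripper open and about 100 mm clear of the cover.

- **Pick-up:** I took the rivet with the raised pin from the rack by its pin. My first grip ended 6 mm too high and about 5 mm off in x, so I opened, re-centred and gripped again while the rivet still hung in the rack.
- **Seating:** I found the real hole with the wrist camera at about (465.8, -150.8). The legs went in without measurable force. The collar stopped at the predicted height with about 1.5 N, and a picture after I let go showed it seated with the pin still raised.
- **Locking:** I pressed the pin down with shut fingers at about 7–8 N until the hard stop, with the fingertips at 109.0 mm, the height of the collar's top. The tool was tilted about 0.7°, so I levelled it and pressed once more. It stopped at the same height.
- **Force on the cover:** The largest vertical reading was about 23 N, against the 30 N dent limit. Readings were taken only between moves, so a brief higher peak could have been missed.
- **Final checks:** The last pictures were checked by numbers only, because my 12 views were used up. The collar outline is round and centred at (466.3, -150.9), and the pin no longer shows above it. Comparing before and after, the only changes clear of the arm are at the rivet's old and new places. The top picture could not confirm this around the arm, as the arm covers that part of it. No check failed.

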